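Gather the grinding balls under the lid, then uncover the dish

ROBOT

A 6-joint arm with a two-finger parallel gripper is mounted at the origin on a cart in front of the work surface, level with it; the furniture and walls round the work are solid. World frame = base frame: x ahead of the robot, y to its left, z up, the work surface at z = 0. Lengths are in m, angles in rad, forces in N, time in s.
With the tool pointing down it reaches from about 0.25 to 0.725 m from the base axis. Payload 4 kg.
Tool frame: the origin (TCP) lies between the finger pads; the fingertips stand 8 mm ahead of it and the grasp point (between the pads) lies 11 mm behind it; z points along the fingers, y is the direction in which the jaws open and shut (so a half turn about z gives the same grasp; the last joint's range is limited). The gripper opens to 85 mm and grips with 20 to 120 N. Pads are 22 mm wide; open, the fingers measure 114 mm over their backs; the gripper's body (76 mm by 85 mm) begins 54 mm behind the grasp point. The pads swing forward as they close: fully open they stand 13 mm farther back than shut.
Start: joints at [-1.314, 0.241, 0.005, 1.335, 0, 1.571], TCP at [0.127, -0.484, 0.239] pointing down, gripper open.
Joint ranges: [-2.72, 2.72], [-1.05, 1.87], [-1.09, 1.28], [-1.99, 2.15], [-1.42, 1.44], [-3.14, 3.14]. Speed limits (rad/s): [2.79, 2.79, 3.14, 3.14, 3.14, 3.14].

INTERFACE

Orientations are given as a unit quaternion [x, y, z, w].
In Python, from workcell import * gives the robot as it stands.
- The arm moves only by the tool send_rows, never from a script. Its argument "increments" is a list that holds one entry, the list of rows, each a list of 6 numbers: the shift along the tool's x, y, z in units of 50 mm (1.0 is 50 mm), then the turn, a rotation vector about the tool's x, y, z in units of 10 degrees (1.0 is 10 degrees). In form: [[[x, y, z, ax, ay, az], ...]]. A call has 1 to 8 rows; each row shifts and turns the commanded pose from where the row before left it, along the tool's axes as they then stand; what a row does not reach is not made up. A row lasts 1/8 s, in which the tool goes at most 62.5 mm and 10.7 degrees, less where a joint would pass 70% of its speed; a pose out of reach is approached as far as the arm can. A call with a number of a shift or a turn outside -1 to 1 is refused whole. A call with a gripper value outside its range is refused whole. "grip" is the closure, from 0 (fully open) to 1 (shut), set as the call begins (left out, the last holds). The fingers move at their own pace and stop on an object; the grip force is fixed at half the most. Time passes only in rows, so rows that do not move let the fingers close. It gives the time, the measured TCP pose, the force and the opening at its end, in the units of the state.
- get_obs(): the state, without advancing time (a new reading comes with each control period).
- camera(name): name is "scene" or "side" or "wrist"; returns a dict with "color" (480x640x3 uint8, red, green, blue), "z_map" (480x640 float32, m along the optical axis (not along the pixel's ray), 0 where there is no reading), "intrinsics" (3x3 intrinsics, pixels), "pose" (4x4, takes a point from camera to world coordinates); the wrist camera has in their place "mount" (4x4, takes a point from camera to tool coordinates, whose origin is the TCP and whose axes are the flange's). Camera axes: x right, y down, z forward; pixel columns grow to the right and rows downward; lengths in m; the calibration is good to about 2 mm. A picture is of the moment at which its call begins: read the wrist's pose just before it.
- job_done(): hands the job in, once; it reports no verdict.
The state is a dict: "clock": time; "joint_pos": joint angles; "joint_vel": joint speeds; "tau": joint torques, N m; "eef_pos": TCP position; "tool_rot": TCP orientation; "ft_force": force on the tool from outside, world axes, zero at the start; "ft_torque": the same for the moment, N m; "grip_width": finger opening in m.
Only numpy, scipy, OpenCV 4.12 (cv2) and the standard library are available. Lean on these libraries where they do the work, as an engineer would, in place of code of your own. Each camera call takes 0.05 s, during which the arm holds its last target.

TASK

Keep the loose lid on the little white dish and tilt the dish until all four steel grinding balls have rolled over the low crest in its floor to the blue end, then set it back down flat about where it stood. Then lift the lid off by its handle and lay it, handle up, in the middle of the black mat, putting it down rather than dropping it. The balls must stay at the blue end, and the other things on the bench must be left alone.

Things in the scene. Friction and masses are not known exactly. Their poses are not given: they have to be found in the camera images.
- dish: White oblong dish 112 (x) x 62 (y) x 36 mm, walls 4 mm, about 0.2 kg, loose. Origin: centre of its underside; z up. Its blue end (blue band outside, blue floor inside) is at -x and starts facing roughly the robot. Floor crest across it at x = -18 mm; the white floor falls 7 degrees from it to the plain end, the blue floor 9 degrees to the blue end, so balls stay on their side when it is level.
- dish_center (a point): Centre of the dish, half-way up (18 mm above its underside), axes as the dish. Grasp across its 62 mm width, low on the long walls; the lid never stands out past these. Lowering the blue end 20 to 35 degrees rolls all balls over the crest within about a second; the loose lid stays on at such tilts if moved smoothly.
- blue_end (a point): Middle of the outer face of the dish's blue end, half-way up.
- lid: Loose clear lid on the dish, about 50 g: plate 109 x 59 x 3 mm on the dish's rim, with a lip below it that reaches 6 mm down inside the dish, 1.5 mm play all round. Origin: centre of the plate's underside (36 mm above the dish's underside when on; 6 mm above whatever it is laid on); z up, x along its length and its handle.
- lid_handle (a point): Centre of the grey bar handle on the lid: 36 mm long (lid's x), 12 mm wide (y), 18 mm high above the plate; this point is half-way up it, 12 mm above the plate's underside, so 48 mm above the bench with the lid on the dish (handle top 57 mm). Pinch it across its 12 mm width.
- ball0_center (a point): Centre of a dark steel ball, 15 mm across, 14 g, loose inside the dish (one of four); starts at the plain end.
- ball1_center (a point): Centre of a dark steel ball, 15 mm across, 14 g, loose inside the dish (one of four); starts at the plain end.
- ball2_center (a point): Centre of a dark steel ball, 15 mm across, 14 g, loose inside the dish (one of four); starts at the plain end.
- ball3_center (a point): Centre of a dark steel ball, 15 mm across, 14 g, loose inside the dish (one of four); starts at the plain end.
- mat: Flat black rubber mat fixed to the bench, 160 (x) by 180 (y) by 3 mm thick. Origin at the centre of its underside. It may be to the left or the right of the dish.
- plate_yellow: Bystander: pale 96-well plate, 85 x 128 x 15 mm, loose, on the left. Origin at the centre of its underside.
- rack: Bystander: red microtube rack, 76 x 112 x 34 mm, loose, at the back. Origin at the centre of its underside.
Not all that is in view belongs to the job. What is shaped like the dish but green is not meant.

How it is judged:
On the way, in this order (a step that is already met when the one before it is completed fails the run):
1. the dish is tilted and all four balls are at its blue end, past the crest, with the lid on (x of ball0_center in the frame of dish between -0.056 and -0.02 m and x of ball1_center in the frame of dish between -0.056 and -0.02 m and x of ball2_center in the frame of dish between -0.056 and -0.02 m and x of ball3_center in the frame of dish between -0.056 and -0.02 m and z of each of ball0_center, ball1_center, ball2_center, ball3_center in the frame of dish below 0.036 m and y of ball0_center in the frame of dish between -0.03 and 0.03 m and y of ball1_center in the frame of dish between -0.03 and 0.03 m and y of ball2_center in the frame of dish between -0.03 and 0.03 m and y of ball3_center in the frame of dish between -0.03 and 0.03 m and z of lid in the frame of dish between 0.033 and 0.04 m and angle between the z axis of lid and the z axis of dish, either way round below 0.12 rad and angle between dish's own z axis and vertical above 0.15 rad), for 0.2 s.
2. the dish, still held, is level and on the bench or less than 12 mm above it, lid on, all balls at the blue end (x of ball0_center in the frame of dish between -0.056 and -0.02 m and x of ball1_center in the frame of dish between -0.056 and -0.02 m and x of ball2_center in the frame of dish between -0.056 and -0.02 m and x of ball3_center in the frame of dish between -0.056 and -0.02 m and z of each of ball0_center, ball1_center, ball2_center, ball3_center in the frame of dish below 0.036 m and y of ball0_center in the frame of dish between -0.03 and 0.03 m and y of ball1_center in the frame of dish between -0.03 and 0.03 m and y of ball2_center in the frame of dish between -0.03 and 0.03 m and y of ball3_center in the frame of dish between -0.03 and 0.03 m and z of lid in the frame of dish between 0.033 and 0.04 m and angle between the z axis of lid and the z axis of dish, either way round below 0.12 rad and angle between dish's own z axis and vertical below 0.12 rad and height (world z) of dish below 0.012 m and contact force between the fingers and dish above 0.3 N).
3. the lid, still held, is level over the middle of the mat, less than 15 mm above where it will lie (x of lid in the frame of mat between -0.05 and 0.05 m and y of lid in the frame of mat between -0.06 and 0.06 m and height (world z) of lid below 0.024 m and angle between lid's own z axis and vertical below 0.2 rad and contact force between the fingers and lid above 0.3 N).
At the end, for the whole second after the job is handed in: Dish flat on the bench (under 0.05 rad) within 80 mm of its start; all four ball centres inside it at x below -20 mm in its frame (blue side); lid flat on the mat, handle up, its centre within 50 mm (mat x) and 60 mm (mat y) of the mat's centre; dish and lid at rest (x of ball0_center in the frame of dish between -0.056 and -0.02 m and x of ball1_center in the frame of dish between -0.056 and -0.02 m and x of ball2_center in the frame of dish between -0.056 and -0.02 m and x of ball3_center in the frame of dish between -0.056 and -0.02 m and z of each of ball0_center, ball1_center, ball2_center, ball3_center in the frame of dish below 0.036 m and y of ball0_center in the frame of dish between -0.03 and 0.03 m and y of ball1_center in the frame of dish between -0.03 and 0.03 m and y of ball2_center in the frame of dish between -0.03 and 0.03 m and y of ball3_center in the frame of dish between -0.03 and 0.03 m and x of lid in the frame of mat between -0.05 and 0.05 m and y of lid in the frame of mat between -0.06 and 0.06 m and angle between dish's own z axis and vertical below 0.05 rad and height (world z) of dish below 0.004 m and distance of dish from where it was at the start of the episode below 0.08 m and linear speed of each of dish, lid below 0.02 m/s and angle between lid's own z axis and vertical below 0.08 rad and height (world z) of lid below 0.013 m); the robot touches nothing.
It fails at once if the lid is off its seat while some ball is not at the blue end, or a ball leaves the blue end after that (not (z of lid in the frame of dish between 0.033 and 0.04 m and angle between the z axis of lid and the z axis of dish, either way round below 0.12 rad) and not (x of each of ball0_center, ball1_center, ball2_center, ball3_center in the frame of dish below -0.02 m)).
It fails at once if the pale 96-well plate was shifted by more than 25 mm (distance of plate_yellow from where it was at the start of the episode above 0.025 m).
It fails at once if the red rack was shifted by more than 25 mm (distance of rack from where it was at the start of the episode above 0.025 m).
It also fails if it takes over 64 s, if anything falls off the work surface, if the arm or the gripper's body presses on something with over 40 N, if the wrist force passes 120 N, or if a joint passes its speed limit or range.

## Working session

There is one attempt and no reset: what is moved stays moved. The work goes in short steps, Python scripts to look and compute and a tool call to move; the robot and the scene stay as the last step left them, time stands still between calls to the robot, and variables do not carry over. Pictures are saved under pics/ and viewed, and the job is handed in when it is done.

Besides the shell and the picture viewer there is one more tool, called as a command line: name --argument value ..., lists and objects as JSON in quotes. send_rows: Moves the arm, as the interface text tells. Its arguments: {"type":"object","properties":{"increments":{"type":"array"},"grip":{"type":"number"}},"required":["increments"]}

```bash
mkdir -p pics; ls; python3 - <<'E'
from workcell import *
import cv2
print(get_obs())
for n in ("scene","side","wrist"):
    c=camera(n); cv2.imwrite(f"pics/{n}0.png",c["color"][:,:,::-1])
    print(n,c["intrinsics"],c.get("pose",c.get("mount")))
E
```

```text
pics
{'clock': 0.0, 'joint_pos': array([-1.31401199e+00,  2.41432049e-01,  3.74634992e-03,  1.33522071e+00,
        6.69108017e-06,  1.57081518e+00]), 'joint_vel': array([ 9.62538095e-04,  1.28068482e-03,  6.15099325e-05, -7.74399522e-04,
        7.42425702e-04, -9.07268270e-04]), 'tau': array([ 3.31550355e-04, -3.72317111e+01,  2.52408028e+01,  1.70394592e-02,
       -1.05271949e-04, -1.08523503e-05]), 'eef_pos': array([ 0.12683197, -0.48301212,  0.23841187]), 'tool_rot': array([ 9.91769698e-01,  1.28030283e-01, -1.31779119e-04, -1.04678496e-03]), 'ft_force': array([-0.2590332 , -0.20473944, -0.40208879]), 'ft_torque': array([-0.01027493,  0.0073096 , -0.01340557]), 'grip_width': 0.08545777326862669}
scene [[533.99487947   0.         313.93905134]
 [  0.         533.99487947 239.11459315]
 [  0.           0.           1.        ]] [[-0.83854065 -0.2608164   0.47835592 -0.01552   ]
 [-0.5447874   0.41346189 -0.72955874  1.00995591]
 [-0.00750106 -0.87236693 -0.4887941   0.68658337]
 [ 0.          0.          0.          1.        ]]
side [[578.36143523   0.         325.27129931]
 [  0.         578.36143523 233.34265405]
 [  0.           0.           1.        ]] [[-0.97547046 -0.13577634  0.17326907  0.34930075]
 [-0.21975046  0.55440705 -0.80270951  1.28524066]
 [ 0.01292737 -0.82109537 -0.57064461  0.90108674]
 [ 0.          0.          0.          1.        ]]
wrist [[399.57865248   0.         310.59871447]
 [  0.         399.57865248 240.47446746]
 [  0.           0.           1.        ]] [[-7.55641618e-04 -9.46616704e-01 -3.22360427e-01  8.27956361e-02]
 [ 9.99999629e-01 -5.81797518e-04 -6.35630404e-04  1.19093112e-04]
 [ 4.14149862e-04 -3.22360788e-01  9.46616792e-01 -1.35162406e-01]
 [ 0.00000000e+00  0.00000000e+00  0.00000000e+00  1.00000000e+00]]
```

View pics/scene0.png

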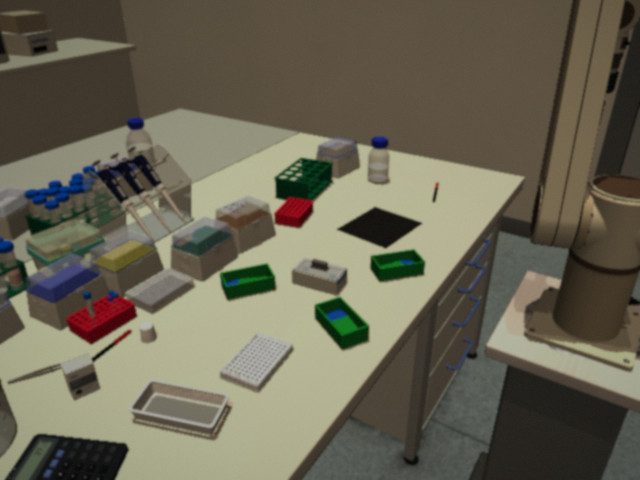

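View pics/side0.png

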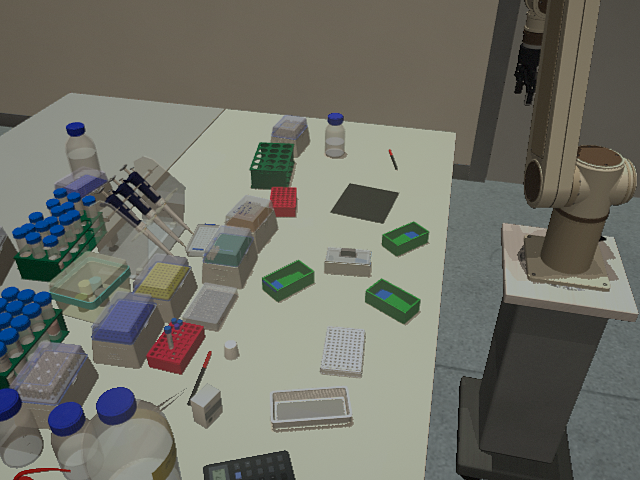

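View pics/wrist0.png

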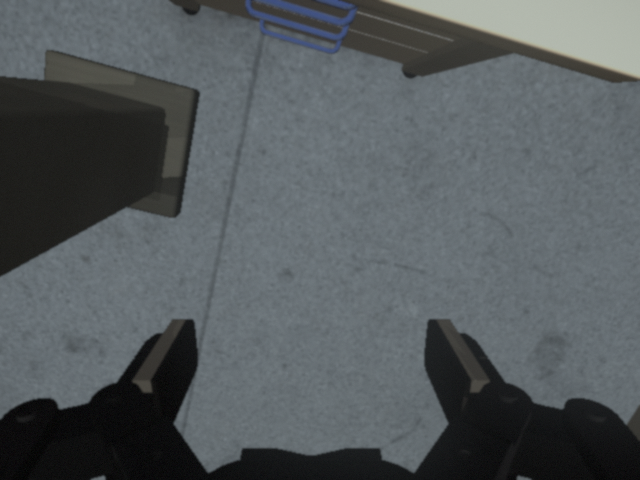

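Candidates in the side view:
- The white lidded dish with the grey handle is at (348,261).
- Three green dishes at (288,280), (392,300) and (405,238) are decoys.
- The white tray at (312,408) has no handle.
- The pale box at (210,306) has no handle.

I choose (348,261). The mat is at (365,202). Next is a close crop and a depth measurement.

```bash
cat > h.py <<'E'
from workcell import *
import cv2, numpy as np
from scipy.spatial.transform import Rotation as R
def cloud(c,T=None):
    K=c["intrinsics"]; z=c["z_map"]; T=c["pose"] if T is None else T
    v,u=np.mgrid[0:480,0:640]
    P=np.stack([(u-K[0,2])*z/K[0,0],(v-K[1,2])*z/K[1,1],z],-1)
    W=P@T[:3,:3].T+T[:3,3]; W[z==0]=np.nan
    return W
def crop(c,u0,u1,v0,v1,name,s=6):
    im=c["color"][v0:v1,u0:u1,::-1]
    cv2.imwrite("pics/"+name,cv2.resize(im,None,fx=s,fy=s,interpolation=cv2.INTER_CUBIC))
def wristT():
    o=get_obs(); T=np.eye(4);T[:3,:3]=R.from_quat(o["tool_rot"]).as_matrix();T[:3,3]=o["eef_pos"]
    c=camera("wrist"); return c,T@c["mount"]
E
python3 - <<'E'
from h import *
c=camera("side"); W=cloud(c)
crop(c,305,435,170,320,"s1.png",5 if 0 else 4)
np.set_printoptions(precision=3,suppress=True)
for p in [(365,202),(348,246),(348,254),(326,250),(371,251),(326,258),(370,262),(348,258),(326,270),(369,272),(345,340),(283,200)]: print(p,W[p[1],p[0]])
c=camera("scene"); W=cloud(c)
crop(c,250,440,210,350,"s2.png",4)
# mat
im=c["color"].astype(int)
m=(im.sum(2)<110)&(np.abs(W[...,2])<.015)&(W[...,0]>.2)&(W[...,1]<0.3)
P=W[m]; print(len(P),cv2.minAreaRect((P[:,:2]*1000).astype(np.float32)),np.nanmedian(P[:,2]))
E
```

```text
(365, 202) [ 0.544 -0.166  0.002]
(348, 246) [ 0.552  0.056 -0.003]
(348, 254) [0.536 0.147 0.039]
(326, 250) [0.604 0.092 0.   ]
(371, 251) [ 0.489  0.067 -0.001]
(326, 258) [0.587 0.172 0.036]
(370, 262) [0.479 0.16  0.034]
(348, 258) [0.534 0.16  0.037]
(326, 270) [0.584 0.182 0.007]
(369, 272) [0.478 0.173 0.013]
(345, 340) [0.491 0.413 0.012]
(283, 200) [ 0.771 -0.082  0.026]
2616 ((602.3739013671875, -42.310638427734375), (439.4615173339844, 814.9495239257812), 22.53034210205078) 0.00346252912436118
```

View pics/s1.png

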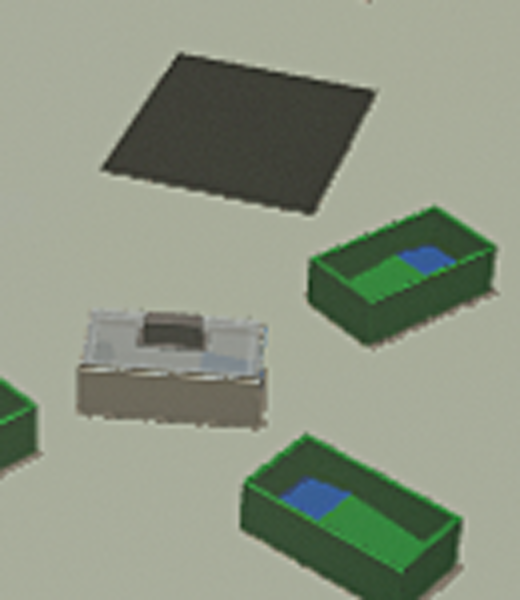

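View pics/s2.png

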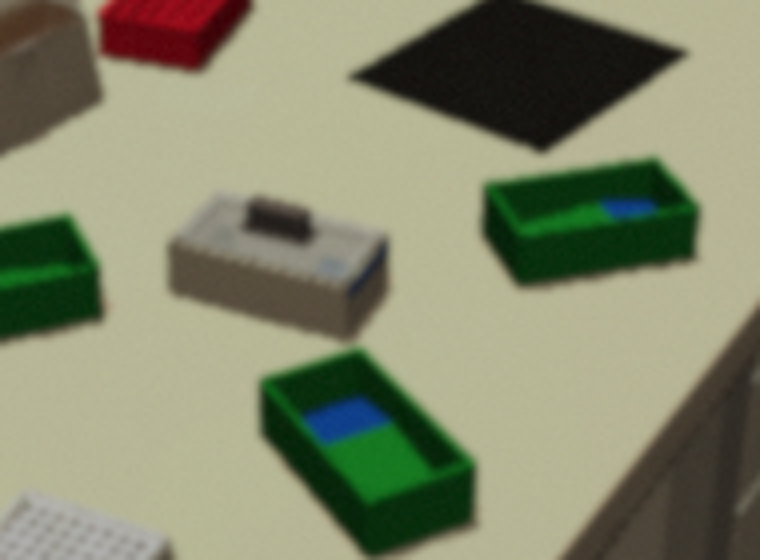

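The crop confirms the choice: a white dish with a clear lid, a grey handle bar and a blue band towards the robot. The balls show as dark spots at the far end, about (105,350) in the side crop. Next I measure the dish, mat and green dishes more closely.

```bash
python3 - <<'E'
from h import *
np.set_printoptions(precision=4,suppress=True)
def ray(c,u,v,z):
    K=c["intrinsics"];T=c["pose"];d=T[:3,:3]@np.array([(u-K[0,2])/K[0,0],(v-K[1,2])/K[1,1],1]);o=T[:3,3]
    return (o+d*(z-o[2])/d[2])[:2]
c=camera("side");W=cloud(c)
m=[ray(c,305+a/4,170+b/4,.003) for a,b in [(180,55),(375,92),(315,213),(103,168)]]
print("mat",np.array(m),np.mean(m,0))
for nm in("side","scene"):
    c=camera(nm);W=cloud(c);im=c["color"].astype(int)
    r,g,b=im[...,0],im[...,1],im[...,2]
    box=(W[...,0]>.3)&(W[...,0]<.8)&(W[...,1]>-.1)&(W[...,1]<.4)
    gm=(g>1.4*r)&(W[...,2]>.012)&box&(W[...,2]<.05)
    n,l=cv2.connectedComponents(gm.astype(np.uint8))
    for i in range(1,n):
        P=W[l==i]
        if len(P)>100: print(nm,"green",len(P),cv2.minAreaRect((P[:,:2]*1000).astype(np.float32)))
    wm=(W[...,2]>.012)&(W[...,2]<.07)&~gm&(abs(W[...,0]-.533)<.08)&(abs(W[...,1]-.15)<.055)
    n,l,st,_=cv2.connectedComponentsWithStats(wm.astype(np.uint8))
    i=1+np.argmax(st[1:,4]); P=W[l==i]; print(nm,"white",st[i],cv2.minAreaRect((P[:,:2]*1000).astype(np.float32)),np.percentile(P[:,2],[50,90,99]))
    H=P[P[:,2]>.048]; print("handle",len(H),cv2.minAreaRect((H[:,:2]*1000).astype(np.float32)))
E
```

```text
mat [[ 0.6067 -0.2598]
 [ 0.4525 -0.2404]
 [ 0.4739 -0.0653]
 [ 0.6303 -0.0867]] [ 0.5409 -0.163 ]
side green 558 ((406.7408752441406, 12.1949462890625), (120.42699432373047, 69.31291961669922), 47.50639724731445)
side green 337 ((661.6444702148438, 253.74032592773438), (115.20620727539062, 64.96221923828125), 52.085723876953125)
side green 747 ((408.79443359375, 268.4446716308594), (69.80369567871094, 115.82262420654297), 59.352237701416016)
side white [ 324  247   47   26 1018] ((536.2635498046875, 150.12637329101562), (112.37405395507812, 72.0571060180664), 7.44818639755249) [0.0358 0.0418 0.0564]
handle 73 ((536.3936767578125, 150.23382568359375), (35.73040008544922, 17.149837493896484), 6.722713947296143)
scene green 935 ((407.04974365234375, 14.362899780273438), (113.32713317871094, 67.84844970703125), 47.79539489746094)
scene green 972 ((660.9191284179688, 254.88575744628906), (112.97379302978516, 69.41603088378906), 53.88174819946289)
scene green 1117 ((408.3807373046875, 269.9503479003906), (64.37998962402344, 114.84877014160156), 60.700950622558594)
scene white [ 291  257   56   34 1239] ((535.5961303710938, 150.90476989746094), (114.68436431884766, 67.06497192382812), 6.96457576751709) [0.0372 0.0426 0.0571]
handle 89 ((536.1109619140625, 150.95066833496094), (35.87881851196289, 16.36642074584961), 7.359222412109375)
```

send_rows --increments '[[[0,0,0,0,0,-1],[0,0,0,0,0,-1]]]'

```text
clock: 0.65
eef_pos: [0.127, -0.4836, 0.2393]
tool_rot: [0.954, 0.301, 0.0, 0.0]
ft_force: [0.3, 0.2, 0.3]
grip_width: 0.0853
```

```bash
python3 -c "
from h import *
o=get_obs();print(o)"
```

```text
{'clock': 0.65, 'joint_pos': array([-1.31398906e+00,  2.40562701e-01,  4.97717185e-03,  1.33520920e+00,
        2.68634129e-05,  1.21599595e+00]), 'joint_vel': array([-1.04247136e-03, -5.08648164e-04,  1.27574274e-03,  8.76935660e-04,
        1.08870554e-03, -1.38279780e+00]), 'tau': array([-8.87730107e-05, -3.72112834e+01,  2.52649444e+01,  1.41415901e-03,
       -1.46623920e-04,  1.15272515e+00]), 'eef_pos': array([ 0.12700076, -0.48358633,  0.23931638]), 'tool_rot': array([9.53605262e-01, 3.01059803e-01, 1.33764108e-05, 1.45677935e-06]), 'ft_force': array([0.27055533, 0.15761263, 0.27532236]), 'ft_torque': array([0.03041581, 0.02982323, 0.00802793]), 'grip_width': 0.08528107512168183}
```

send_rows --increments '[[[0,0,0,0,0,-1],[0,0,0,0,0,-1],[0,0,0,0,0,-1],[0,0,0,0,0,-1],[0,0,0,0,0,-1],[0,0,0,0,0,-1],[0,0,0,0,0,-1],[0,0,0,0,0,-1]]]'

```text
clock: 1.65
eef_pos: [0.127, -0.4836, 0.2393]
tool_rot: [0.537, 0.844, 0.0, -0.0]
ft_force: [0.6, -0.5, 0.3]
grip_width: 0.085
```

send_rows --increments '[[[0,0,0,0,0,-1],[0,0,0,0,0,-1],[0,0,0,0,0,-1],[0,0,0,0,0,-1],[0,0,0,0,0,-1],[0,0,0,0,0,-1],[0,0,0,0,0,-1],[0,0,0,0,0,-0.23]]]'

```text
clock: 2.65
eef_pos: [0.127, -0.4836, 0.2393]
tool_rot: [-0.062, 0.998, -0.0, 0.0]
ft_force: [-0.8, 0.2, -0.2]
grip_width: 0.0849
```

```bash
cat >> h.py <<'E'
def plan(p,o=None):
    o=o or get_obs(); M=R.from_quat(o["tool_rot"]).as_matrix()
    d=M.T@(np.array(p)-o["eef_pos"])/.05
    x=M[:,0]; print("tcp",o["eef_pos"].round(4),"units xyz",d.round(3),"rows>=",abs(d).max().round(2),"xang",np.degrees(np.arctan2(x[1],x[0])).round(2),"zdir",M[:,2].round(3), "t",o["clock"],"w",round(o["grip_width"],4),"F",o["ft_force"].round(1),"q",o["joint_pos"].round(2))
E
python3 -c "
from h import *
plan([.536,.15,.2])"
```

```text
tcp [ 0.127  -0.4836  0.2393] units xyz [-9.69  11.558  0.787] rows>= 11.56 xang -172.87 zdir [ 0.  0. -1.] t 2.65 w 0.0849 F [-0.8  0.2 -0.2] q [-1.31  0.24  0.    1.34  0.   -1.44]
```

send_rows --increments '[[[-0.3,0.36,0,0,0,0],[-0.6,0.72,0,0,0,0],[-0.6,0.72,0,0,0,0],[-0.6,0.72,0,0,0,0],[-0.6,0.72,0,0,0,0],[-0.6,0.72,0,0,0,0],[-0.6,0.72,0,0,0,0],[-0.6,0.72,0,0,0,0]]]'

```text
clock: 3.65
eef_pos: [0.3181, -0.1869, 0.2396]
tool_rot: [-0.061, 0.998, -0.0, 0.0]
ft_force: [0.3, 0.3, 0.1]
grip_width: 0.0852
```

send_rows --increments '[[[-0.6,0.72,0,0,0,0],[-0.6,0.72,0,0,0,0],[-0.6,0.72,0,0,0,0],[-0.6,0.72,0,0,0,0],[-0.6,0.72,0,0,0,0],[-0.6,0.72,0,0,0,0],[-0.6,0.72,0,0,0,0],[-0.3,0.36,0.1,0,0,0]]]'

```text
clock: 4.65
eef_pos: [0.5088, 0.1092, 0.2342]
tool_rot: [-0.062, 0.998, 0.0, 0.0]
ft_force: [-0.4, 0.1, 0.2]
grip_width: 0.0852
```

send_rows --increments '[[[-0.35,0.38,0.34,0,0,0],[-0.34,0.38,0.34,0,0,0],[0,0,0,0,0,0]]]'

```text
clock: 5.03
eef_pos: [0.5366, 0.1495, 0.1981]
tool_rot: [-0.062, 0.998, -0.001, -0.002]
ft_force: [0.5, -0.2, -0.2]
grip_width: 0.0857
```

```bash
python3 - <<'E'
from h import *
plan([.536,.15,.012])
c,T=wristT(); cv2.imwrite("pics/w1.png",c["color"][:,:,::-1])
W=cloud(c,T)
wm=(W[...,2]>.03)&(W[...,2]<.075)&(abs(W[...,0]-.533)<.09)&(abs(W[...,1]-.15)<.055)
n,l,st,_=cv2.connectedComponentsWithStats(wm.astype(np.uint8))
i=1+np.argmax(st[1:,4]); P=W[l==i]; print(st[i],cv2.minAreaRect((P[:,:2]*1000).astype(np.float32)),np.percentile(P[:,2],[5,50,90,99]))
H=P[P[:,2]>.048]; print("handle",len(H),cv2.minAreaRect((H[:,:2]*1000).astype(np.float32)))
E
```

```text
tcp [0.5366 0.1495 0.1981] units xyz [-0.005  0.015  3.722] rows>= 3.72 xang -172.92 zdir [-0.004 -0.001 -1.   ] t 5.025 w 0.0857 F [ 0.5 -0.2 -0.2] q [ 0.27  0.38  0.09  1.28 -0.    0.15]
[  268   145    85   143 11370] ((537.3924560546875, 148.5697021484375), (113.47193908691406, 62.136539459228516), 6.569211959838867) [0.03657766 0.03953251 0.04137293 0.05806018]
handle 787 ((537.4130249023438, 148.59393310546875), (36.67062759399414, 11.063050270080566), 6.863749980926514)
```

View pics/w1.png

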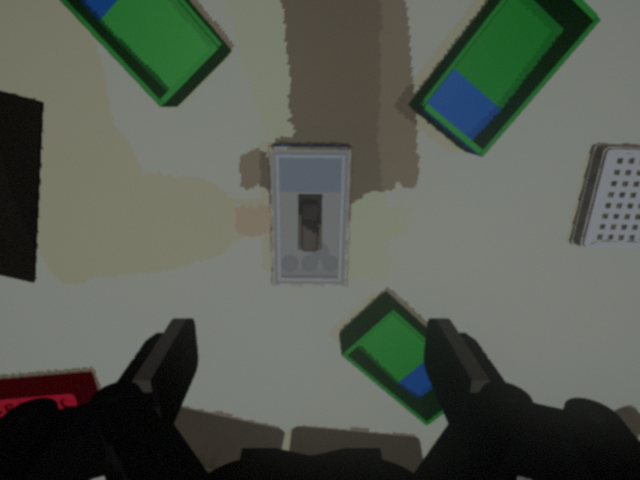

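The wrist view shows the dish at (310,214), its blue floor towards the robot (309,172), and balls at the plain end near (290–330,263). The green dishes are clear of the fingers. I descend now.

send_rows --increments '[[[0,0.01,0.4,0,0,0],[0,0.01,0.6,0,0,0],[0,0,0.7,0,0,0],[0,0,0.7,0,0,0],[0,0,0.5,0,0,0],[0,0,0.4,0,0,0],[0,0,0.2,0,0,0],[0,0,0.1,0,0,0]]]'

```text
clock: 6.08
eef_pos: [0.5373, 0.1496, 0.0207]
tool_rot: [-0.061, 0.998, -0.0, 0.0]
ft_force: [-0.1, 0.2, 1.3]
grip_width: 0.0853
```

send_rows --increments '[[[0,0,0.1,0,0,0],[0,0,0.08,0,0,0],[0,0,0,0,0,0]]]'

```text
clock: 6.45
eef_pos: [0.5371, 0.1503, 0.0113]
tool_rot: [-0.061, 0.998, -0.0, -0.0]
ft_force: [-0.6, -0.5, -0.4]
grip_width: 0.0853
```

```bash
python3 - <<'E'
from h import *
plan([.537,.149,.009])
c=camera("side");crop(c,270,430,170,310,"s3.png",4)
E
```

```text
tcp [0.5371 0.1503 0.0113] units xyz [ 0.005 -0.025  0.046] rows>= 0.05 xang -172.98 zdir [-0. -0. -1.] t 6.45 w 0.0853 F [-0.6 -0.5 -0.4] q [ 0.27  0.55 -0.17  0.85 -0.    0.15]
```

View pics/s3.png

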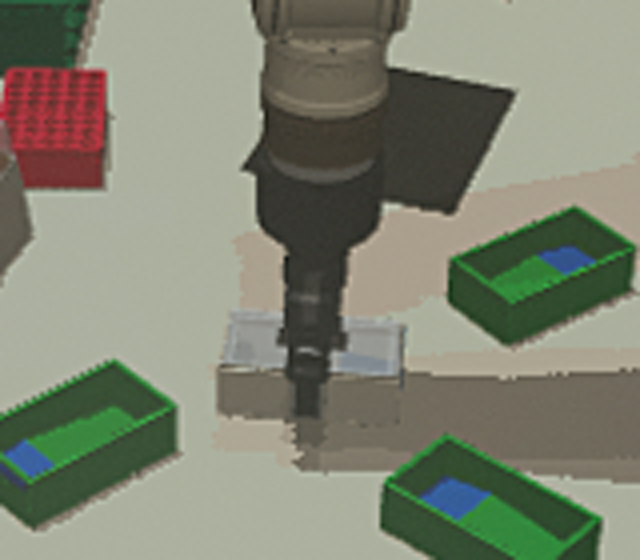

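send_rows --increments '[[[0,-0.01,0.07,0,0,0],[0,0,0,0,0,0]]]'

```text
clock: 6.75
eef_pos: [0.5371, 0.1497, 0.0076]
tool_rot: [-0.061, 0.998, -0.0, -0.0]
ft_force: [-0.3, -0.7, -0.3]
grip_width: 0.0859
```

send_rows --increments '[[[0,0,0,0,0,0],[0,0,0,0,0,0],[0,0,0,0,0,0],[0,0,0,0,0,0],[0,0,0,0,0,0],[0,0,0,0,0,0]]]' --grip 0.3

```text
clock: 7.5
eef_pos: [0.5375, 0.1498, 0.0082]
tool_rot: [-0.061, 0.998, 0.0, 0.0]
ft_force: [-0.9, -0.6, 5.1]
grip_width: 0.0613
```

send_rows --increments '[[[0,0,0,0,0,0],[0,0,0,0,0,0],[0,0,0,0,0,0]]]' --grip 0.6

```text
clock: 7.88
eef_pos: [0.5375, 0.1498, 0.0082]
tool_rot: [-0.061, 0.998, 0.0, 0.0]
ft_force: [-0.1, -1.1, 6.3]
grip_width: 0.0613
```

send_rows --increments '[[[0,0,-0.05,0,0,0],[0,0,-0.1,0,0,0],[0,0,-0.15,0,0,0],[0,0,-0.2,0,0,0],[0,0,-0.2,0,0,0],[0,0,-0.2,0,0,0],[0,0,-0.15,0,0,0],[0,0,-0.1,0,0,0]]]'

```text
clock: 8.88
eef_pos: [0.5374, 0.1498, 0.066]
tool_rot: [-0.061, 0.998, 0.0, 0.0]
ft_force: [0.4, 0.2, -3.5]
grip_width: 0.0613
```

```bash
python3 - <<'E'
from h import *
plan([.537,.149,.009])
c=camera("side");crop(c,270,430,170,310,"s4.png",4)
E
```

```text
tcp [0.5374 0.1498 0.066 ] units xyz [ 0.011 -0.014  1.14 ] rows>= 1.14 xang -172.99 zdir [ 0.001  0.    -1.   ] t 8.875 w 0.0613 F [ 0.4  0.2 -3.5] q [ 0.27  0.48 -0.11  0.97 -0.    0.15]
```

View pics/s4.png

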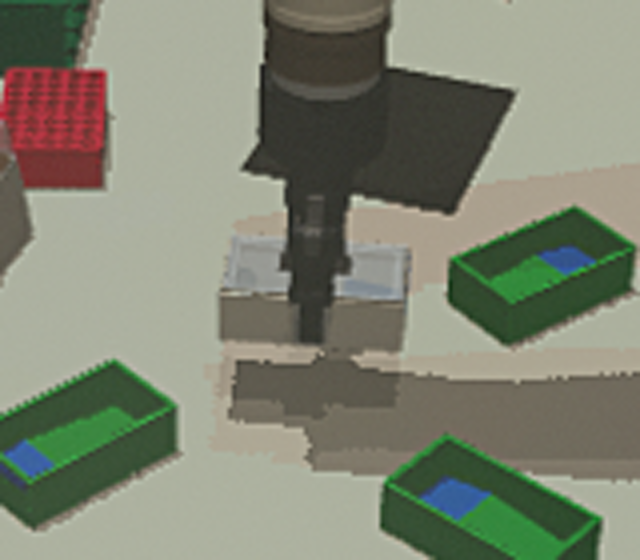

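The dish is lifted about 58 mm and level, with the lid seated. Now I tilt it smoothly by about 28°, blue end down.

send_rows --increments '[[[0,0,0,0,-0.1,0],[0,0,0,0,-0.2,0],[0,0,0,0,-0.3,0],[0,0,0,0,-0.3,0],[0,0,0,0,-0.3,0],[0,0,0,0,-0.3,0],[0,0,0,0,-0.3,0],[0,0,0,0,-0.3,0]]]'

```text
clock: 9.93
eef_pos: [0.5362, 0.1495, 0.0648]
tool_rot: [-0.06, 0.981, 0.011, 0.182]
ft_force: [0.6, 0.1, -2.4]
grip_width: 0.0614
```

send_rows --increments '[[[0,0,0,0,-0.25,0],[0,0,0,0,-0.2,0],[0,0,0,0,-0.15,0],[0,0,0,0,-0.1,0],[0,0,0,0,0,0],[0,0,0,0,0,0],[0,0,0,0,0,0],[0,0,0,0,0,0]]]'

```text
clock: 10.92
eef_pos: [0.5375, 0.1498, 0.0654]
tool_rot: [-0.059, 0.968, 0.015, 0.242]
ft_force: [0.1, 0.4, -2.8]
grip_width: 0.0612
```

```bash
python3 - <<'E'
from h import *
plan([.537,.149,.009])
c=camera("side");crop(c,270,430,170,310,"s5.png",4)
c=camera("scene");crop(c,240,400,190,330,"s6.png",4)
c=camera("wrist");cv2.imwrite("pics/w5.png",c["color"][:,:,::-1])
E
```

```text
tcp [0.5375 0.1498 0.0654] units xyz [ 0.54  -0.014  0.991] rows>= 0.99 xang -173.0 zdir [ 0.466  0.057 -0.883] t 10.925 w 0.0612 F [ 0.1  0.4 -2.8] q [ 0.32  0.26 -0.64  0.19 -0.09  0.18]
```

View pics/s5.png

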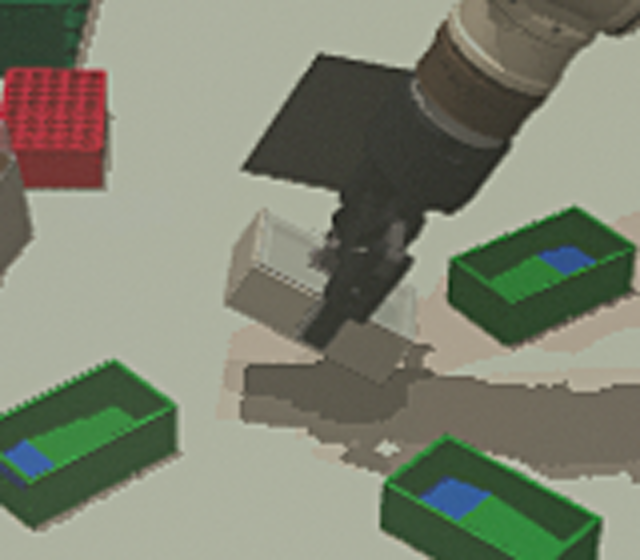

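View pics/w5.png

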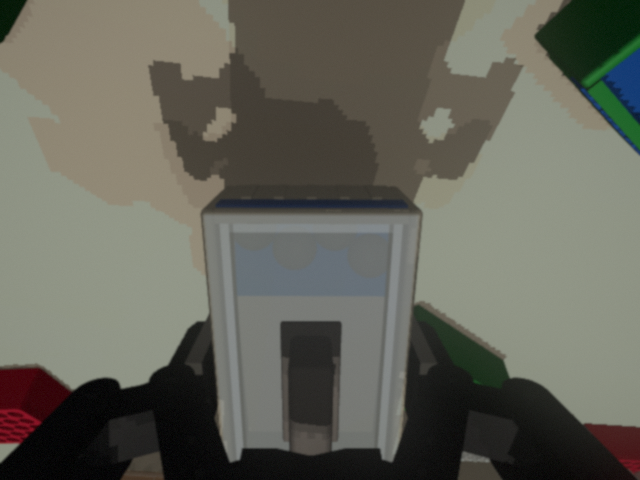

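View pics/s6.png

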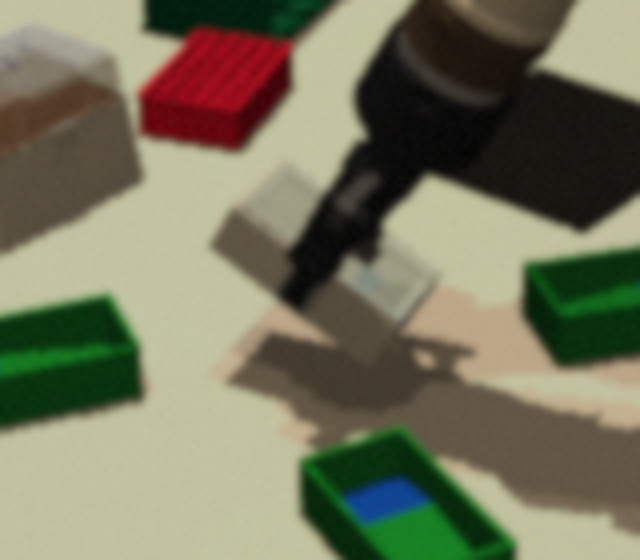

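The lid is on. I zoom on the balls, which seem to sit against the blue end around (240–380,250).

```bash
python3 - <<'E'
from h import *
c=camera("wrist");im=c["color"][180:460,190:440,::-1].astype(float)
im=np.clip((im-60)*1.6,0,255).astype(np.uint8)
cv2.imwrite("pics/w6.png",cv2.resize(im,None,fx=2.1,fy=2.1,interpolation=cv2.INTER_CUBIC))
E
```

```text
(no output)
```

View pics/w6.png

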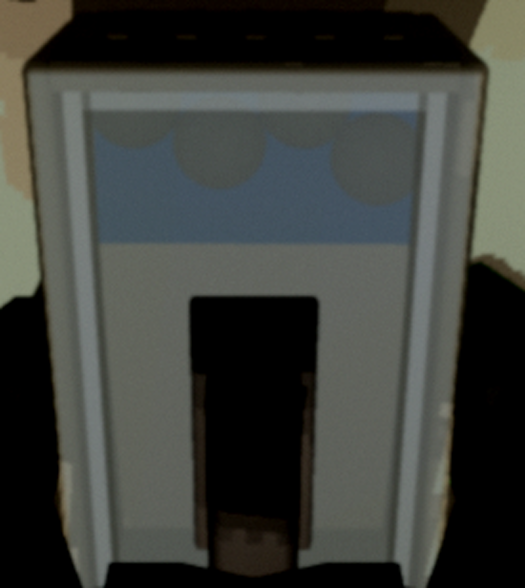

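All four balls are visible on the blue floor at (130,125), (218,150), (302,125) and (372,160) in the crop. I level the dish and set it down.

send_rows --increments '[[[0,0,0,0,0.1,0],[0,0,0,0,0.2,0],[0,0,0,0,0.25,0],[0,0,0,0,0.3,0],[0,0,0,0,0.3,0],[0,0,0,0,0.3,0],[0,0,0,0,0.3,0],[0,0,0,0,0.3,0]]]'

```text
clock: 12.12
eef_pos: [0.5378, 0.1498, 0.0657]
tool_rot: [-0.061, 0.996, 0.004, 0.065]
ft_force: [-0.0, -0.1, -2.6]
grip_width: 0.0614
```

send_rows --increments '[[[0,0,0,0,0.25,0],[0,0,0,0,0.2,0],[0,0,0,0,0.15,0],[0,0,0,0,0.1,0],[0,0,0,0,0.05,0],[0,0,0,0,0,0],[0,0,0,0,0,0]]]'

```text
clock: 13.0
eef_pos: [0.537, 0.1497, 0.0653]
tool_rot: [-0.061, 0.998, 0.0, -0.0]
ft_force: [-0.6, 0.3, -3.0]
grip_width: 0.061
```

```bash
python3 - <<'E'
from h import *
plan([.537,.149,.009])
c=camera("wrist");im=c["color"][180:460,190:440,::-1].astype(float)
im=np.clip((im-60)*1.6,0,255).astype(np.uint8)
cv2.imwrite("pics/w7.png",cv2.resize(im,None,fx=2.1,fy=2.1,interpolation=cv2.INTER_CUBIC))
E
```

```text
tcp [0.537  0.1497 0.0653] units xyz [ 0.003 -0.014  1.126] rows>= 1.13 xang -172.98 zdir [-0.  0. -1.] t 13.0 w 0.061 F [-0.6  0.3 -3. ] q [ 0.27  0.49 -0.12  0.97  0.    0.15]
```

View pics/w7.png

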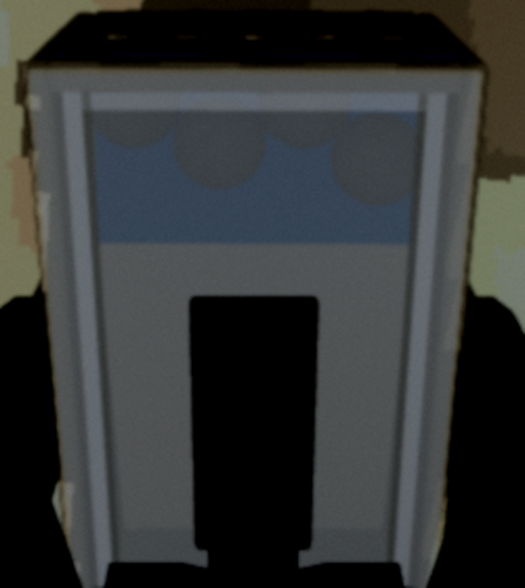

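send_rows --increments '[[[0,0,0.1,0,0,0],[0,0,0.2,0,0,0],[0,0,0.25,0,0,0],[0,0,0.2,0,0,0],[0,0,0.15,0,0,0],[0,0,0.1,0,0,0],[0,0,0.06,0,0,0],[0,0,0.04,0,0,0]]]'

```text
clock: 14.05
eef_pos: [0.5374, 0.1498, 0.0104]
tool_rot: [-0.061, 0.998, 0.0, 0.0]
ft_force: [0.3, 0.3, -2.6]
grip_width: 0.0611
```

send_rows --increments '[[[0,0,0.02,0,0,0],[0,0,0.01,0,0,0],[0,0,0,0,0,0],[0,0,0,0,0,0]]]'

```text
clock: 14.55
eef_pos: [0.5373, 0.1497, 0.0089]
tool_rot: [-0.061, 0.998, 0.0, 0.0]
ft_force: [-0.2, 0.7, -2.6]
grip_width: 0.0615
```

send_rows --increments '[[[0,0,0.01,0,0,0],[0,0,0.01,0,0,0],[0,0,0,0,0,0],[0,0,0,0,0,0]]]'

```text
clock: 15.05
eef_pos: [0.5373, 0.1498, 0.0082]
tool_rot: [-0.061, 0.998, 0.0, 0.0]
ft_force: [-1.7, 0.0, 1.4]
grip_width: 0.0613
```

send_rows --increments '[[[0,0,0,0,0,0],[0,0,0,0,0,0],[0,0,0,0,0,0],[0,0,0,0,0,0],[0,0,0,0,0,0],[0,0,0,0,0,0]]]' --grip 0

```text
clock: 15.8
eef_pos: [0.5372, 0.1497, 0.0078]
tool_rot: [-0.061, 0.998, -0.0, -0.0]
ft_force: [0.9, -0.7, 0.3]
grip_width: 0.085
```

send_rows --increments '[[[0,0,-0.1,0,0,0],[0,0,-0.3,0,0,0],[0,0,-0.5,0,0,0],[0,0,-0.6,0,0,0],[0,0,-0.4,0,0,0],[0,0,-0.2,0,0,0],[0,0,0,0,0,0],[0,0,0,0,0,0]]]'

```text
clock: 16.8
eef_pos: [0.5366, 0.1495, 0.1121]
tool_rot: [-0.061, 0.998, -0.0, -0.001]
ft_force: [-0.5, 0.3, 0.7]
grip_width: 0.0857
```

```bash
python3 - <<'E'
from h import *
plan([.537,.149,.049])
c,T=wristT(); cv2.imwrite("pics/w8.png",c["color"][:,:,::-1])
W=cloud(c,T)
wm=(W[...,2]>.03)&(W[...,2]<.075)&(abs(W[...,0]-.533)<.09)&(abs(W[...,1]-.15)<.055)
n,l,st,_=cv2.connectedComponentsWithStats(wm.astype(np.uint8))
i=1+np.argmax(st[1:,4]); P=W[l==i]; print(st[i],cv2.minAreaRect((P[:,:2]*1000).astype(np.float32)),np.percentile(P[:,2],[5,50,90,99]))
H=P[P[:,2]>.048]; print("handle",len(H),cv2.minAreaRect((H[:,:2]*1000).astype(np.float32)))
E
```

```text
tcp [0.5366 0.1495 0.1121] units xyz [-0.009 -0.011  1.261] rows>= 1.26 xang -172.99 zdir [-0.001 -0.    -1.   ] t 16.8 w 0.0857 F [-0.5  0.3  0.7] q [ 0.27  0.44 -0.06  1.08  0.    0.15]
[  253   159   118   188 20473] ((537.3824462890625, 149.5381622314453), (113.5478744506836, 62.22617721557617), 6.716987133026123) [0.03678706 0.03955946 0.04152322 0.05803863]
handle 1563 ((535.4677734375, 149.1703338623047), (36.08589172363281, 12.006855010986328), 6.651792526245117)
```

View pics/w8.png

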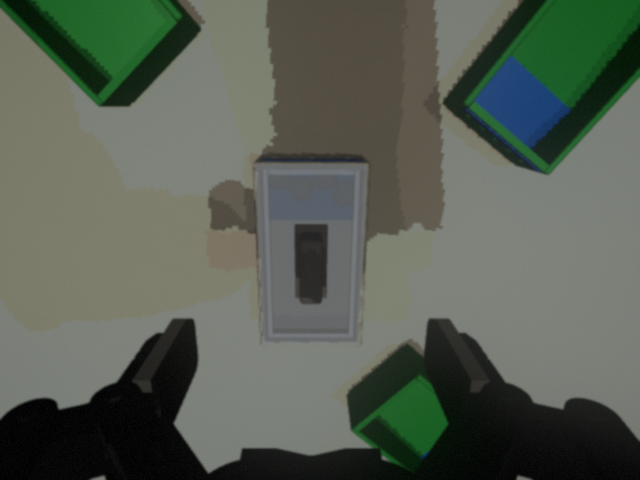

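The dish is back down at (311,250), level, with the balls visible over the blue. The handle is at (311,263), centred under the tool. I descend to it.

send_rows --increments '[[[0.02,-0.005,0.1,0,0,0],[0,0,0.3,0,0,0],[0,0,0.3,0,0,0],[0,0,0.25,0,0,0],[0,0,0.15,0,0,0],[0,0,0.1,0,0,0],[0,0,0.05,0,0,0],[0,0,0,0,0,0]]]'

```text
clock: 17.85
eef_pos: [0.5364, 0.1494, 0.0505]
tool_rot: [-0.061, 0.998, 0.0, 0.0]
ft_force: [-0.2, 0.3, 1.4]
grip_width: 0.0854
```

send_rows --increments '[[[0,0,0,0,0,0],[0,0,0,0,0,0],[0,0,0,0,0,0],[0,0,0,0,0,0],[0,0,0,0,0,0],[0,0,0,0,0,0],[0,0,0,0,0,0],[0,0,0,0,0,0]]]' --grip 1

```text
clock: 18.85
eef_pos: [0.5365, 0.1494, 0.0506]
tool_rot: [-0.061, 0.998, 0.0, 0.0]
ft_force: [-0.3, -0.5, 4.1]
grip_width: 0.0099
```

send_rows --increments '[[[0,0,0,0,0,0],[0,0,0,0,0,0],[0,0,0,0,0,0],[0,0,0,0,0,0]]]'

```text
clock: 19.35
eef_pos: [0.5365, 0.1494, 0.0506]
tool_rot: [-0.061, 0.998, 0.0, 0.0]
ft_force: [-0.1, -0.3, 4.5]
grip_width: 0.0101
```

```bash
python3 - <<'E'
from h import *
plan([.537,.149,.049])
c=camera("side");crop(c,270,430,170,310,"s9.png",4)
c=camera("wrist");cv2.imwrite("pics/w9.png",c["color"][:,:,::-1])
E
```

```text
tcp [0.5365 0.1494 0.0506] units xyz [-0.009 -0.01   0.032] rows>= 0.03 xang -172.99 zdir [ 0.001  0.    -1.   ] t 19.35 w 0.0101 F [-0.1 -0.3  4.5] q [ 0.27  0.5  -0.13  0.93  0.    0.15]
```

View pics/s9.png

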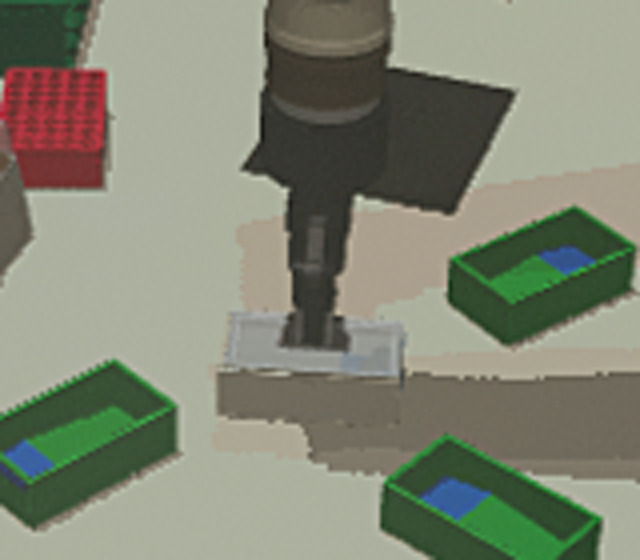

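View pics/w9.png

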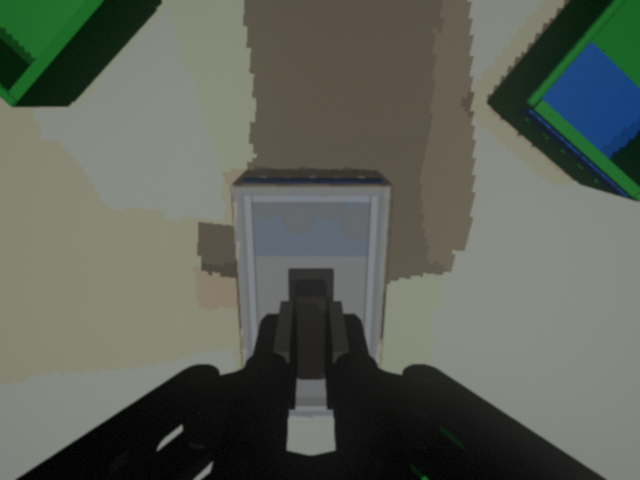

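Handle pinched (9.9 mm opening). I lift straight up, slowly at first.

send_rows --increments '[[[0,0,-0.04,0,0,0],[0,0,-0.06,0,0,0],[0,0,-0.1,0,0,0],[0,0,-0.15,0,0,0],[0,0,-0.25,0,0,0],[0,0,-0.3,0,0,0],[0,0,-0.3,0,0,0],[0,0,-0.2,0,0,0]]]'

```text
clock: 20.45
eef_pos: [0.5369, 0.1495, 0.1221]
tool_rot: [-0.061, 0.998, 0.0, 0.001]
ft_force: [-0.2, -0.0, -0.8]
grip_width: 0.0106
```

```bash
python3 - <<'E'
from h import *
plan([.541,-.163,.1206])
c=camera("side");crop(c,270,430,170,310,"s10.png",4)
E
```

```text
tcp [0.5369 0.1495 0.1221] units xyz [ 0.681 -6.214  0.026] rows>= 6.21 xang -172.99 zdir [ 0.002  0.001 -1.   ] t 20.45 w 0.0106 F [-0.2 -0.  -0.8] q [ 0.27  0.43 -0.04  1.1  -0.    0.15]
```

View pics/s10.png

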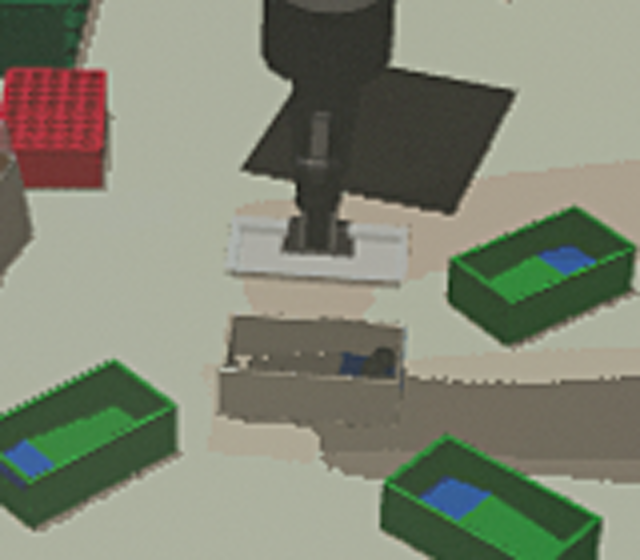

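The lid is up and level, and the balls are at the blue end near (380,358) in the crop. I carry the lid to the mat.

send_rows --increments '[[[0.02,-0.2,0,0,0,0],[0.05,-0.4,0,0,0,0],[0.06,-0.55,0,0,0,0],[0.06,-0.6,0,0,0,0],[0.07,-0.6,0,0,0,0],[0.07,-0.6,0,0,0,0],[0.07,-0.6,0,0,0,0],[0.07,-0.6,0,0,0,0]]]'

```text
clock: 21.5
eef_pos: [0.5372, -0.0619, 0.1195]
tool_rot: [-0.06, 0.998, -0.0, -0.001]
ft_force: [2.0, 0.1, 0.2]
grip_width: 0.0102
```

send_rows --increments '[[[0.06,-0.6,0,0,0,0],[0.06,-0.55,0,0,0,0],[0.05,-0.45,0,0,0,0],[0.04,-0.3,0,0,0,0],[0.02,-0.16,0,0,0,0],[0,0,0,0,0,0],[0,0,0,0,0,0]]]'

```text
clock: 22.38
eef_pos: [0.5394, -0.1625, 0.1202]
tool_rot: [-0.062, 0.998, 0.0, -0.0]
ft_force: [0.6, -0.2, 0.1]
grip_width: 0.0103
```

```bash
python3 - <<'E'
from h import *
plan([.541,-.163,.0236])
c=camera("side");crop(c,300,440,140,260,"s11.png",4)
c=camera("wrist");cv2.imwrite("pics/w11.png",c["color"][:,:,::-1])
E
```

```text
tcp [ 0.5394 -0.1625  0.1202] units xyz [-0.031 -0.016  1.933] rows>= 1.93 xang -172.94 zdir [-0.  0. -1.] t 22.375 w 0.0103 F [ 0.6 -0.2  0.1] q [-0.29  0.44 -0.03  1.1   0.   -0.42]
```

View pics/s11.png

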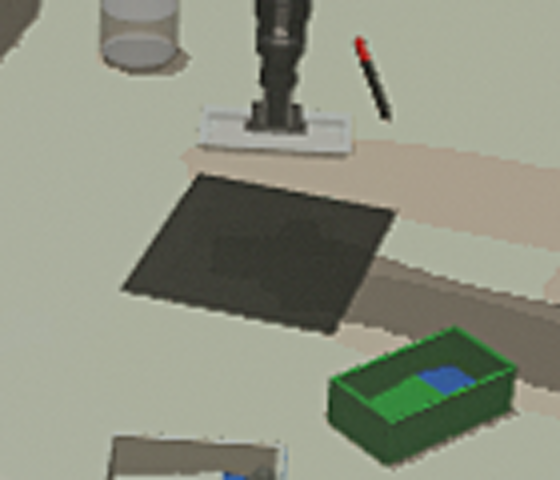

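View pics/w11.png

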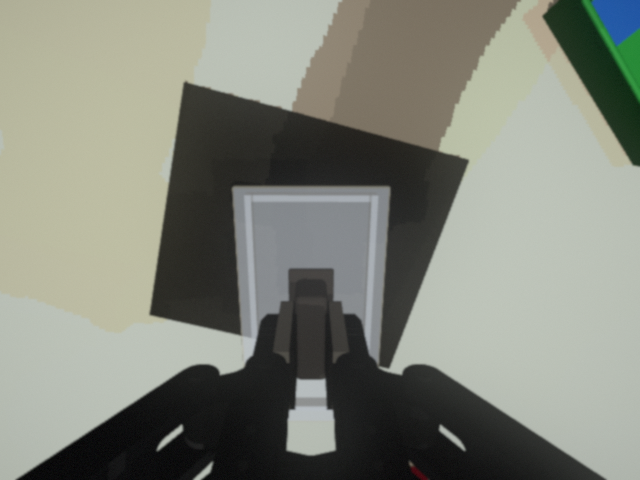

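The lid is level above the mat's centre. I lower it to about 2 mm above rest, then slowly to contact.

send_rows --increments '[[[0,0,0.15,0,0,0],[0,0,0.3,0,0,0],[0,0,0.4,0,0,0],[0,0,0.4,0,0,0],[0,0,0.3,0,0,0],[0,0,0.2,0,0,0],[0,0,0.1,0,0,0],[0,0,0.02,0,0,0]]]'

```text
clock: 23.48
eef_pos: [0.5396, -0.1631, 0.0268]
tool_rot: [-0.061, 0.998, -0.0, 0.0]
ft_force: [-0.6, -0.0, 0.3]
grip_width: 0.0103
```

send_rows --increments '[[[0,0,0.02,0,0,0],[0,0,0.02,0,0,0],[0,0,0,0,0,0],[0,0,0,0,0,0]]]'

```text
clock: 23.98
eef_pos: [0.5396, -0.1631, 0.025]
tool_rot: [-0.061, 0.998, -0.0, 0.0]
ft_force: [1.1, 0.4, -0.6]
grip_width: 0.0102
```

send_rows --increments '[[[0,0,0.01,0,0,0],[0,0,0.01,0,0,0],[0,0,0.01,0,0,0],[0,0,0,0,0,0],[0,0,0,0,0,0]]]'

```text
clock: 24.6
eef_pos: [0.5395, -0.1631, 0.0236]
tool_rot: [-0.061, 0.998, -0.0, 0.0]
ft_force: [-1.4, 0.1, 3.5]
grip_width: 0.0105
```

Contact at 3.5 N. Release and retreat.

send_rows --increments '[[[0,0,0,0,0,0],[0,0,0,0,0,0],[0,0,0,0,0,0],[0,0,0,0,0,0],[0,0,0,0,0,0],[0,0,0,0,0,0],[0,0,0,0,0,0],[0,0,0,0,0,0]]]' --grip 0

```text
clock: 25.6
eef_pos: [0.5394, -0.1631, 0.0233]
tool_rot: [-0.061, 0.998, -0.0, -0.0]
ft_force: [0.1, 0.1, -0.3]
grip_width: 0.0854
```

send_rows --increments '[[[0,0,-0.1,0,0,0],[0,0,-0.3,0,0,0],[0,0,-0.5,0,0,0],[0,0,-0.6,0,0,0],[0,0,-0.6,0,0,0],[0,0,-0.4,0,0,0],[0,0,-0.2,0,0,0],[0,0,0,0,0,0]]]'

```text
clock: 26.6
eef_pos: [0.5399, -0.1632, 0.1594]
tool_rot: [-0.061, 0.998, -0.0, 0.001]
ft_force: [1.0, 0.2, -0.6]
grip_width: 0.0852
```

```bash
python3 - <<'E'
from h import *
plan([.541,-.163,.0236])
c=camera("side");crop(c,270,430,150,290,"s12.png",4)
c,T=wristT();cv2.imwrite("pics/w12.png",c["color"][:,:,::-1])
W=cloud(c,T)
m=(W[...,2]>.0075)&(W[...,2]<.05)&(abs(W[...,0]-.54)<.09)&(abs(W[...,1]+.163)<.08)
P=W[m];print(cv2.minAreaRect((P[:,:2]*1000).astype(np.float32)),np.percentile(P[:,2],[5,50,99]))
E
```

```text
tcp [ 0.5399 -0.1632  0.1594] units xyz [-0.017  0.005  2.716] rows>= 2.72 xang -172.99 zdir [ 0.002 -0.001 -1.   ] t 26.6 w 0.0852 F [ 1.   0.2 -0.6] q [-0.29  0.41  0.03  1.19 -0.   -0.42]
((539.520751953125, -163.29977416992188), (108.88912200927734, 59.128421783447266), 6.921612739562988) [0.01143449 0.01263021 0.0311473 ]
```

View pics/s12.png

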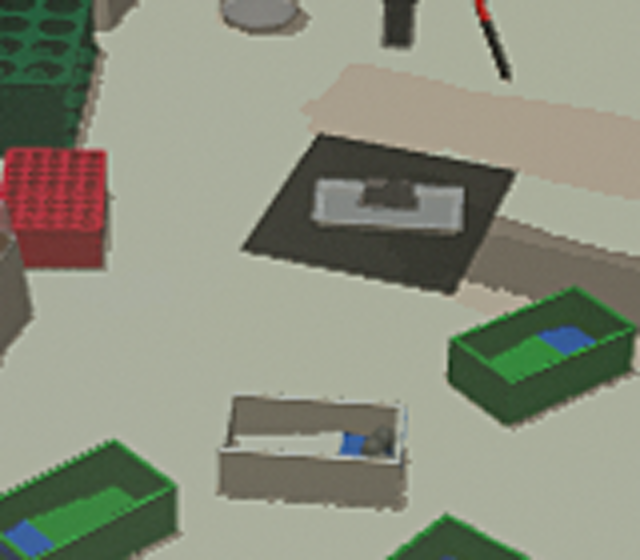

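View pics/w12.png

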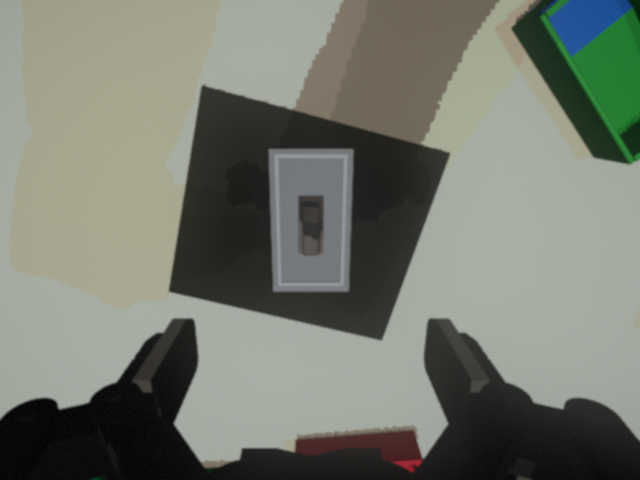

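The lid lies flat, handle up, in the middle of the mat (wrist view, (311,220)). One last check of the balls in the open dish before handing in.

```bash
python3 - <<'E'
from h import *
c=camera("scene");crop(c,285,355,245,300,"s13.png",8)
W=cloud(c); wm=(W[...,2]>.012)&(W[...,2]<.05)&(abs(W[...,0]-.535)<.075)&(abs(W[...,1]-.15)<.05)
P=W[wm];print(cv2.minAreaRect((P[:,:2]*1000).astype(np.float32)),np.percentile(P[:,2],[50,99]))
c=camera("side");crop(c,320,376,240,282,"s14.png",10)
E
```

```text
((535.5822143554688, 151.43568420410156), (115.3643798828125, 68.11244201660156), 7.408627986907959) [0.02553624 0.03738846]
```

View pics/s13.png

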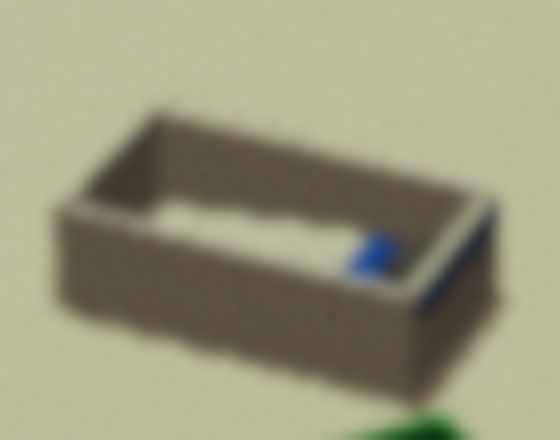

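View pics/s14.png

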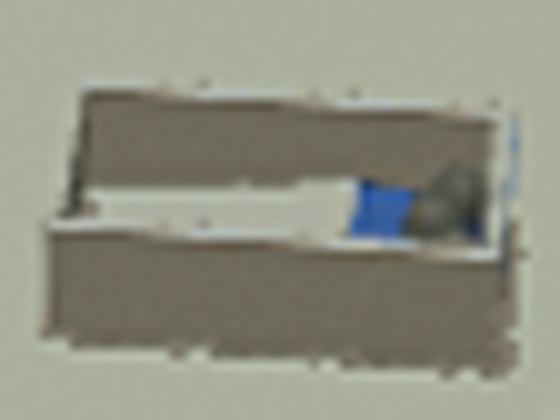

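The white floor is empty and the dark balls are bunched at the blue end near (450,205). The dish is flat at its start pose, so I hand in.

```bash
python3 -c "
from workcell import *
print(job_done())"
```

```text
the job is handed in; nothing more can be done
None
```

The job is done and handed in at about 27 s of the 64 s limit; no verdict was reported. I gripped the white dish across its width, lifted it about 58 mm with the lid on, and tilted it smoothly about 28° blue end down. I then levelled it and set it back down. I lifted the lid off by its handle and lowered it onto the middle of the mat until it touched (3.5 N). Then I opened the gripper and raised the arm clear.

**Last checks:**
- **Lid:** it lies flat with the handle up, centre at about (0.540, -0.163). That is 1–2 mm from the mat centre I measured at (0.541, -0.163).
- **Dish:** it stands flat within about 2 mm of where it started.
- **Balls:** all four were seen on the blue floor through the lid, both tilted and after levelling. With the lid off, the side view shows the visible white floor empty and the balls bunched at the blue end. They overlap there, so I could not count four separately in that last view.
- **Bystanders:** the robot did not go near the well plate or the rack. I did not re-measure their positions at the end.

No check failed. The camera estimates of the dish position differed from each other by 1–3 mm.

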